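Hang a link and a hook weight under the load cell and preload it

TASK

Take the aluminium link out of its wooden rack, hang it by its upper window on the load-cell beam's hook and let go of it. Then hang the steel weight by its hook from the link's lower window, and while holding its black handle draw it gently down until the chain carries about 9 N (the weight's own included), keeping that pull for a good second and never letting the chain carry more than 15 N. Ease off and leave both hanging freely and still, and do not disturb the multimeter, brass mass or screwdriver.

Things in the scene. Friction and masses are not known exactly. Their poses are not given: they have to be found in the camera images.
- stand: Fixed load-cell stand: dark base plate, 30 mm square aluminium post 330 mm tall. Origin on the table straight below the hook's seat; z up. The post stands 160 mm to +y and 35 mm to +x of the origin (stand's axes), the beam runs from it along -y; the hook points along the stand's -x (roughly to the robot). The stand's yaw varies.
- beam: Aluminium load-cell beam 22 x 155 x 26 mm carried by the post, its front face 27 mm behind (+x) the hook seat, its top level with the seat; it carries the steel hook. Springy up and down only: it sinks hardly at all, about 1 mm per 30 N. Origin and axes as the stand's (origin on the table below the seat).
- peg_seat (a point): Top of the beam's hook where the link is to bear, about 250 mm above the table. The hook is an 8 mm round bar along x, flat for 14 mm about this point, rising gently to the beam behind; its upturned end lies 7 to 18 mm in front (-x) and rises 12 mm above the seat. Axes as the stand's.
- rack: Fixed wooden rack 60 x 80 x 32 mm with one slot, 11 x 47 mm, 24 mm deep (floor 8 mm above the table); origin centre of underside. The link stands upright in the slot, its plate along the rack's y.
- link: Aluminium link: flat upright plate 8 mm thick (x), 44 mm wide (y), 150 mm tall, about 110 g. From the bottom: 12 mm bar, lower window 24 wide x 50 high, 10 mm solid, upper window 24 x 30, 12 mm bar, then a gripping tab 30 wide x 36 high. Origin centre of the bottom edge, z up along the plate. It starts with its bottom 24 mm down in the rack's slot.
- link_grip (a point): Centre of the link's gripping tab, 132 mm above the link's bottom; grasp it across its 30 mm width (link's y). Axes as the link's.
- link_upper (a point): Middle of the top edge of the link's upper window (102 mm above its bottom): this edge bears on the beam's hook.
- link_lower (a point): Middle of the bottom edge of the link's lower window (top of the bottom bar, 12 mm above the link's bottom): the weight's hook bears here.
- weight: Steel hook weight, 160 to 290 g, standing on a disc 56 mm across, 14 mm thick, whose centre is 6 mm to +x of the origin. Origin on the underside, straight below the hook's bearing point; z up. A 10 mm round sleeve 84 mm high holds the hook rod. Hangs about upright.
- weight_sleeve (a point): Top of the weight's sleeve, 10 mm to -x of the weight's origin, 84 mm above its underside. The 6 mm hook rod rises from it, bends over to +x and down: inner gap 14 mm, tip ends 10 mm below the bearing point under the bend, back 6 mm above it. The rod is set firmly at a different height each time: bearing point 98 to 122 mm above the underside, not measured, to be seen or felt.
- weight_grip (a point): Centre of the weight's black handle block, 30 (x) x 12 (y) x 34 (z) mm, 80 mm to -x of the hook and 75 mm above the underside, joined to the stem by a 6 mm rod; grasp it across its 12 mm (weight's y). Axes as the weight's.
- meter: Handheld multimeter lying flat, 150 x 75 x 34 mm, a bystander; origin centre of underside.
- brass_mass: Brass knobbed calibration mass, 40 mm across and 58 mm tall, a bystander; origin centre of underside.
- driver: Screwdriver lying on the table near the robot, a bystander; origin about its middle.

How it is judged:
On the way, in this order (a step that is already met when the one before it is completed fails the run):
1. the link hangs by its upper window on the beam's hook, let go (distance between link_upper and peg_seat below 0.012 m and contact force between beam and link above 0.4 N and contact force between the fingers and link below 0.05 N), for 0.2 s.
2. the weight's hook bears in the link's lower window and the chain is kept at 7 to 11.5 N for 1 s (horizontal distance between weight and link_lower below 0.025 m and z of weight_grip in the frame of link between -0.042 and -0.006 m and distance between link_upper and peg_seat below 0.012 m and contact force between link and weight between 7 and 11.5 N), for 1 s.
At the end, for the whole second after the job is handed in: the link hangs by its upper window within 12 mm of the hook seat; the weight hangs by its hook in the link's lower window (within 20 mm sideways, handle centre 6 to 42 mm below the link's bottom), clear of the table; both within 0.25 rad of upright, released, slower than 0.06 m/s (distance between link_upper and peg_seat below 0.012 m and horizontal distance between weight and link_lower below 0.02 m and z of weight_grip in the frame of link between -0.042 and -0.006 m and contact force between beam and link above 1.5 N and contact force between link and weight above 0.8 N and angle between each of link, weight's own z axis and vertical below 0.25 rad and height (world z) of weight above 0.015 m and linear speed of each of weight, link below 0.06 m/s); the robot touches nothing.
It fails at once if the chain is loaded over 15 N (contact force between link and weight above 15 N or contact force between beam and link above 17 N).
It fails at once if a bystander is moved over 20 mm (distance of any of meter, brass_mass, driver from where it was at the start of the episode above 0.02 m).
It also fails if it takes over 72 s, if anything falls off the work surface, if the arm or the gripper's body presses on something with over 40 N, if the wrist force passes 120 N, or if a joint passes its speed limit or range.

ROBOT

A 6-joint arm with a two-finger parallel gripper is mounted at the origin on the work surface. World frame = base frame: x ahead of the robot, y to its left, z up, the work surface at z = 0. Lengths are in m, angles in rad, forces in N, time in s.
With the tool pointing down it reaches from about 0.35 to 0.725 m from the base axis. Payload 6 kg.
Tool frame: the origin (TCP) lies at the centre of the arm's flange, where the gripper is bolted on; the fingertips stand 173 mm ahead of it and the grasp point (between the pads) lies 155 mm ahead of it; y points along the fingers, z is the direction in which the jaws open and shut, and the axes are right-handed (so a half turn about y gives the same grasp; the last joint's range is limited). The gripper opens to 85 mm and grips with 20 to 120 N. Pads are 22 mm wide; open, the fingers measure 114 mm over their backs; the gripper's body (76 mm by 85 mm) begins 54 mm behind the grasp point. The pads swing forward as they close: fully open they stand 13 mm farther back than shut.
Start: joints at [1.673, 0.04, 0.085, 0, -1.615, -0.334], TCP at [0.138, 0.584, 0.405] pointing down, gripper open.
Joint ranges: [-2.56, 2.56], [-1.29, 2.01], [-1.08, 1.49], [-3.29, 1.98], [-2.81, -0.18], [-2.99, 2.99]. Speed limits (rad/s): [2.57, 2.57, 3.01, 3.14, 3.14, 3.14].

INTERFACE

Orientations are given as a unit quaternion [w, x, y, z].
In Python, from workcell import read_state, snapshot, get_calibration, job_done gives the robot as it stands.
- The arm moves only by the tool move_arm, never from a script. Its argument "series" is one flat list of numbers, 7 for each row, row after row: the closure, from 0 (fully open) to 1 (shut), then the shift along the tool's x, y, z in mm, then the turn, a rotation vector about the tool's x, y, z in rad. In form: [claw, x, y, z, rx, ry, rz, claw, x, y, z, rx, ry, rz, ...]. A call has 1 to 20 rows; each row shifts and turns the commanded pose from where the row before left it, along the tool's axes as they then stand; what a row does not reach is not made up. A row lasts 1/12 s, in which the tool goes at most 41.7 mm and 7.16 degrees, less where a joint would pass 70% of its speed; a pose out of reach is approached as far as the arm can. A call with a gripper value outside its range is refused whole. The fingers move at their own pace and stop on an object; "force" is the grip in N (left out, the last holds). Time passes only in rows, so rows that do not move let the fingers close. It gives the time, the measured TCP pose, the force and the opening at its end, in the units of the state.
- read_state(): the state, without advancing time (a new reading comes with each control period).
- snapshot(name): name is "scene" or "top" or "wrist"; returns the picture (384x512x3 uint8, red, green, blue); there is no depth.
- get_calibration(name): a dict with "fx", "fy", "cx", "cy" (pixels), "extrinsics" (4x4, takes a point from world to camera coordinates). Camera axes: x right, y down, z forward; pixel columns grow to the right and rows downward; lengths in m; the calibration is good to about 2 mm. A picture is of the moment at which its call begins: read the wrist's pose just before it. get_calibration takes no time and is no camera call; for the wrist camera it gives the pose at the moment of the call.
- job_done(): hands the job in, once; it reports no verdict.
The state is a dict: "time_s": time; "qpos": joint angles; "qd": joint speeds; "tau": joint torques, N m; "position": TCP position; "ee_rot": TCP orientation; "force": force on the tool from outside, world axes, zero at the start; "torque": the same for the moment, N m; "gripper_width": opening from 0.0 (shut) to 1.0 (fully open).
Only numpy, scipy, OpenCV 4.12 (cv2) and the standard library are available. Lean on these libraries where they do the work, as an engineer would, in place of code of your own. Each camera call takes 0.05 s, during which the arm holds its last target. There are 200 camera calls.

## Working session

There is one attempt and no reset: what is moved stays moved. The work goes in short steps, Python scripts to look and compute and a tool call to move; the robot and the scene stay as the last step left them, time stands still between calls to the robot, and variables do not carry over. Pictures are saved under pics/ and viewed, about 8 in all and at most 12, crops included, and the job is handed in when it is done.

Besides the shell and the picture viewer there is one more tool, called after ">>>" as name(argument=value, ...), one argument or row to a line, values as JSON. move_arm: Moves the arm, as the interface text tells. Its arguments: {"type":"object","properties":{"series":{"type":"array"},"force":{"type":"number"}},"required":["series"]}

```bash
ls; mkdir -p pics; python3 - <<'E'
from workcell import *
import cv2,numpy as np
s=read_state();print(s)
for n in("scene","top"):
    c=get_calibration(n);print(n,c)
    im=snapshot(n);cv2.imwrite(f"pics/{n}0.png",im[:,:,::-1])
a=cv2.imread("pics/scene0.png");b=cv2.imread("pics/top0.png")
E
```

```text
pics
{'time_s': 0.0, 'qpos': array([ 1.67266809e+00,  4.08115032e-02,  8.38204268e-02, -4.91487193e-04,
       -1.61552016e+00, -3.33696318e-01]), 'qd': array([ 3.70651036e-04,  9.04017376e-05,  6.75949178e-04, -1.43917996e-03,
        1.56928235e-03,  1.33435352e-03]), 'tau': array([ 3.39205963e-04, -3.68196559e+01,  3.47411513e+01,  6.93206102e+00,
       -5.25774216e-03,  1.38216905e-06]), 'position': array([0.13774396, 0.58394828, 0.40367861]), 'ee_rot': array([ 0.08180984, -0.08173285, -0.70173298,  0.70299198]), 'force': array([-0.33333076, -0.40435513,  0.33018092]), 'torque': array([-0.05010365,  0.01509959,  0.02064737]), 'gripper_width': 1.0029342946874098}
scene {'fx': 457.21605799113894, 'fy': 457.21605799113894, 'cx': 260.9927264557514, 'cy': 196.62913768931074, 'extrinsics': array([[ 0.02259902,  0.99970085, -0.00935418, -0.01266179],
       [ 0.62799958, -0.02147537, -0.77791731, -0.23434706],
       [-0.77788547,  0.01170575, -0.62829704,  1.67183196],
       [ 0.        ,  0.        ,  0.        ,  1.        ]])}
top {'fx': 377.1568859324929, 'fy': 377.1568859324929, 'cx': 256.9208474941392, 'cy': 190.848338801221, 'extrinsics': array([[ 0.00726205, -0.99994168,  0.0079942 , -0.01099502],
       [-0.98422557, -0.00856066, -0.17671091,  0.55020943],
       [ 0.17676904, -0.00658482, -0.98423033,  0.9454171 ],
       [ 0.        ,  0.        ,  0.        ,  1.        ]])}
```

View pics/scene0.png

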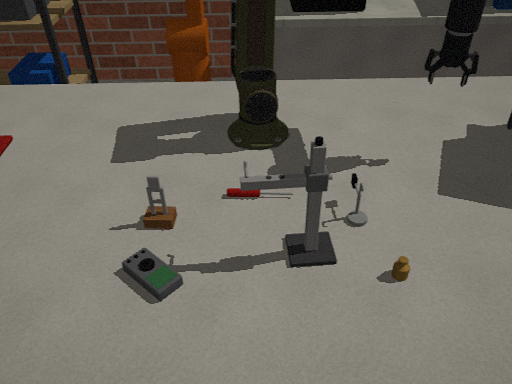

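View pics/top0.png

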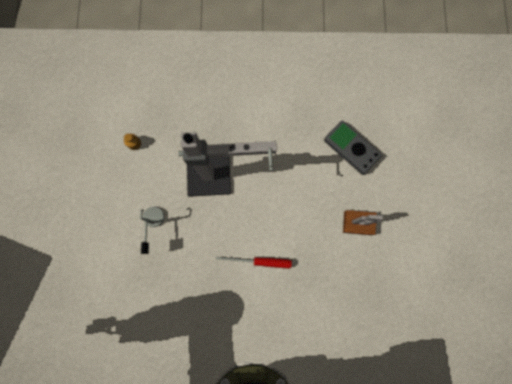

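```bash
cat > h.py <<'E'
import numpy as np,cv2
from workcell import *
from scipy.spatial.transform import Rotation as R
def ray(c,u,v):
    E=c["extrinsics"];r=E[:3,:3];t=E[:3,3]
    d=r.T@np.array([(u-c["cx"])/c["fx"],(v-c["cy"])/c["fy"],1.]);return -r.T@t,d/np.linalg.norm(d)
def plane(c,u,v,z):
    o,d=ray(c,u,v);return o+d*(z-o[2])/d[2]
def tri(*obs):
    A=np.zeros((3,3));b=np.zeros(3);L=[]
    for c,u,v in obs:
        o,d=ray(c,u,v);P=np.eye(3)-np.outer(d,d);A+=P;b+=P@o;L.append((o,d,P))
    x=np.linalg.solve(A,b);return x,[np.linalg.norm(P@(x-o)) for o,d,P in L]
def proj(c,p):
    q=c["extrinsics"]@np.append(p,1);return c["fx"]*q[0]/q[2]+c["cx"],c["fy"]*q[1]/q[2]+c["cy"]
def crop(im,x,y,w,h,k):
    return cv2.resize(im[y:y+h,x:x+w],None,fx=k,fy=k,interpolation=cv2.INTER_CUBIC)
def rot(): 
    q=read_state()["ee_rot"];return R.from_quat([q[1],q[2],q[3],q[0]])
E
python3 - <<'E'
from h import *
s=cv2.imread("pics/scene0.png");t=cv2.imread("pics/top0.png")
# 4 px scale rows
A=np.hstack([crop(s,130,165,65,75,4),crop(t,330,195,85,75,4),crop(s,340,165,50,75,4)])
B=np.hstack([crop(t,130,195,70,75,4),crop(s,235,150,65,75,4),crop(t,225,125,65,75,4)])
print(A.shape,B.shape)
B=np.pad(B,((0,0),(0,A.shape[1]-B.shape[1]),(0,0)))
cv2.imwrite("pics/m1.png",np.vstack([A,B]))
ct=get_calibration("top");cs=get_calibration("scene")
print(plane(ct,132,141,.03),plane(ct,361,222,.032),plane(ct,145,248,.09),plane(ct,154,216,.014),plane(ct,270,150,.25),plane(ct,199,143,.33),plane(ct,355,148,.03))
print(rot().as_matrix())
E
```

```text
(300, 800, 3) (300, 800, 3)
[0.6897755  0.33728226 0.03      ] [ 0.47189165 -0.28306564  0.032     ] [0.39806196 0.26725446 0.09      ] [0.4853502  0.26981564 0.014     ] [ 0.60314    -0.03257563  0.25      ] [0.592247   0.10722965 0.33      ] [ 0.67575713 -0.27557539  0.03      ]
[[-9.73257004e-01 -2.19981802e-04 -2.29718864e-01]
 [ 2.29718907e-01 -1.66743664e-03 -9.73255590e-01]
 [-1.68943133e-04 -9.99998586e-01  1.67337837e-03]]
```

View pics/m1.png

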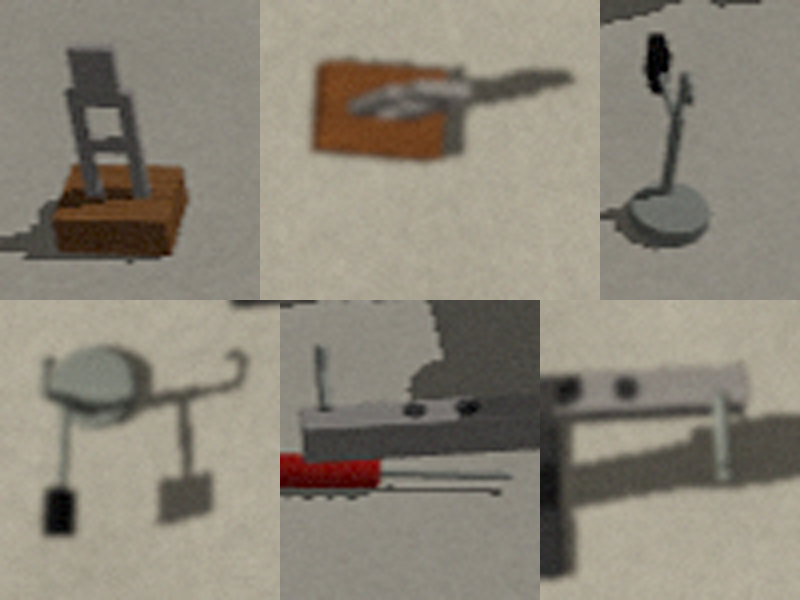

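>>> move_arm(
  series=[0,0,0,0,0,-0.116,0,0,0,0,0,0,-0.116,0,0,-22,-4,30.4,0,0,0,0,-22,-4,30.4,0,0,0,0,-22,-4,30.4,0,0,0,0,-22,-4,30.4,0,0,0,0,-22,-4,30.4,0,0,0,0,-22,-4,30.4,0,0,0,0,-22,-4,30.4,0,0,0,0,-22,-4,30.4,0,0,0,0,-22,-4,30.4,0,0,0,0,-22,-4,30.4,0,0,0,0,-22,-4,30.4,0,0,0,0,0,0,0,0,0,0,0,0,0,0,0,0,0,0,0,0,0,0,0,0],
)

```text
time_s: 1.43
position: [0.3799, 0.2495, 0.4483]
ee_rot: [0.0, 0.0, -0.707, 0.707]
force: [0.0, 0.5, 0.6]
gripper_width: 0.999
```

```bash
python3 - <<'E'
from h import *
s=read_state();print(s["position"],s["qpos"],s["force"]);print(rot().as_matrix().round(3))
c=get_calibration("wrist");im=snapshot("wrist");cv2.imwrite("pics/w1.png",im[:,:,::-1])
np.save("cw1.npy",c,allow_pickle=True)
E=c["extrinsics"];p=-E[:3,:3].T@E[:3,3];print(c,p,rot().inv().apply(p-s["position"]))
for q in [(.398,.267,.09),(.485,.27,.014),(.48,.27,.11)]:print(proj(c,q))
E
```

```text
[0.37989652 0.24954125 0.44826494] [ 1.02806661e+00 -3.41321644e-01 -1.75492462e-01 -4.42820870e-04
 -1.73720588e+00  5.42011191e-01] [0.01067998 0.45659849 0.56488455]
[[-1.    -0.001 -0.001]
 [ 0.001 -0.    -1.   ]
 [ 0.001 -1.     0.   ]]
{'fx': 328.0906898205121, 'fy': 328.0906898205121, 'cx': 252.66076245697212, 'cy': 194.14686990494747, 'extrinsics': array([[ 5.44627078e-04, -9.99999812e-01,  2.82021903e-04,
         2.49411040e-01],
       [-9.57719490e-01, -4.40461419e-04,  2.87703294e-01,
         3.14655422e-01],
       [-2.87703116e-01, -4.26788877e-04, -9.57719549e-01,
         5.28991534e-01],
       [ 0.00000000e+00,  0.00000000e+00,  0.00000000e+00,
         1.00000000e+00]])} [0.45340831 0.24977535 0.41602779] [-0.07353666  0.03218057 -0.00020301]
(np.float64(235.31855786170422), np.float64(153.41634136028887))
(np.float64(234.9259944035248), np.float64(66.78841565984416))
(np.float64(229.33073624219824), np.float64(63.65816654204755))
```

View pics/w1.png

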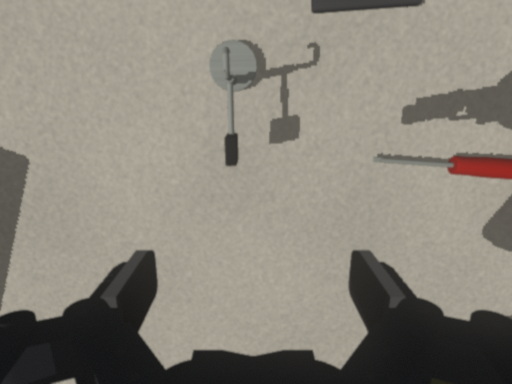

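>>> move_arm(
  series=[0,-1.4,0,37.9,0,0,0,0,-1.4,0,37.9,0,0,0,0,-1.4,0,37.9,0,0,0,0,-1.4,0,37.9,0,0,0,0,-1.4,0,37.9,0,0,0,0,-1.4,0,37.9,0,0,0,0,-1.4,0,37.9,0,0,0,0,-1.4,0,37.9,0,0,0,0,-1.4,0,37.9,0,0,0,0,-1.4,0,37.9,0,0,0,0,-1.4,0,37.9,0,0,0,0,-1.4,0,37.9,0,0,0,0,-1.4,0,37.9,0,0,0,0,-1.4,0,37.9,0,0,0,0,0,0,0,0,0,0,0,0,0,0,0,0,0,0,0,0,0,0,0,0],
)

```text
time_s: 2.9
position: [0.4002, -0.2803, 0.4482]
ee_rot: [0.0, -0.001, 0.707, -0.707]
force: [-0.3, -0.1, 0.1]
gripper_width: 1.004
```

```bash
python3 - <<'E'
from h import *
s=read_state();print(s["position"],s["qpos"],s["force"])
c=get_calibration("wrist");im=snapshot("wrist")
np.save("cw2.npy",c,allow_pickle=True)
cv2.imwrite("pics/w2.png",im[:,:,::-1])
cv2.imwrite("pics/w2v.png",crop(im[:,:,::-1],130,0,256,190,3))
print(proj(c,(.47,-.29,.032)))
E
```

```text
[ 0.4002312  -0.28026571  0.44820478] [-1.97082373e-01 -2.47629477e-01 -1.01965275e-01 -1.66373034e-04
 -1.71752799e+00  1.76903494e+00] [-0.30016587 -0.05636203  0.10169831]
(np.float64(261.77502995704504), np.float64(98.94526486695813))
```

View pics/w2v.png

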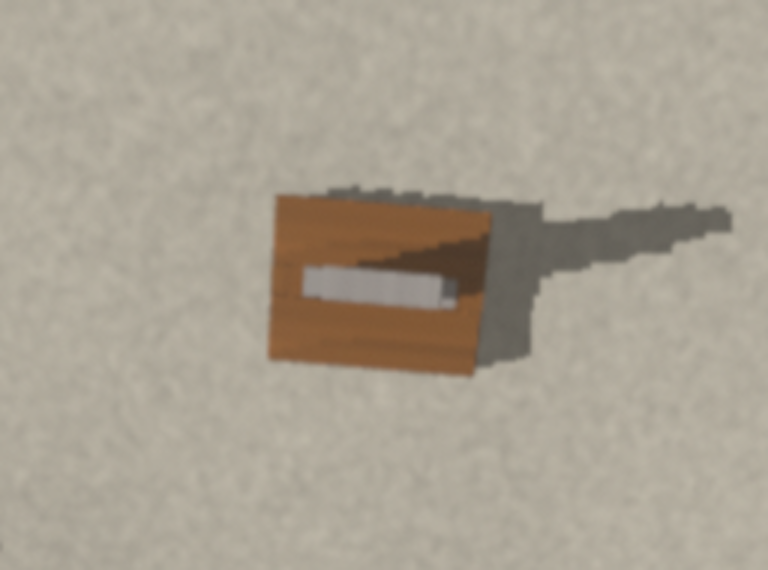

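```bash
python3 - <<'E'
from h import *
c=np.load("cw2.npy",allow_pickle=True).item()
f=lambda x,y,z:plane(c,130+(x+.5)/3-.5,(y+.5)/3-.5,z)
L=[f(*p,.158) for p in[(303,266),(303,297),(443,277),(441,308)]]
K=[f(*p,.032) for p in[(277,196),(491,211),(474,375),(269,360)]]
L=np.array(L);K=np.array(K);print(L,L.mean(0),K,K.mean(0))
l=(L[2]+L[3]-L[0]-L[1])/2;print("tab w",np.linalg.norm(l),np.degrees(np.arctan2(l[0],-l[1])))
k=(K[1]-K[0]+K[2]-K[3])/2;print(np.linalg.norm(k),np.degrees(np.arctan2(k[0],-k[1])))
# slot check: scene hook: bend of beam for yaw
cs=get_calibration("scene");ct=get_calibration("top")
g=lambda x,y:(235+(x-280+.5)/4-.5,150+(y-300+.5)/4-.5)
h=lambda x,y:(225+(x-540+.5)/4-.5,125+(y-300+.5)/4-.5)
# beam top front edge in top view at z .25, far edge
for p in[(745,363),(748,402),(545,375),(545,412),(722,478),(720,400),(722,470)]:print(p,plane(ct,*h(*p),.25))
print("end tip",tri((cs,*g(320,347)),(ct,*h(722,480))))
E
```

```text
[[ 0.47879826 -0.26332348  0.158     ]
 [ 0.47137241 -0.26319728  0.158     ]
 [ 0.47625898 -0.29830975  0.158     ]
 [ 0.46878713 -0.29798409  0.158     ]] [ 0.4738042  -0.28070365  0.158     ] [[ 0.50552166 -0.24617223  0.032     ]
 [ 0.50057836 -0.32430684  0.032     ]
 [ 0.4416906  -0.32003611  0.032     ]
 [ 0.4471219  -0.24168497  0.032     ]] [ 0.47372813 -0.28305004  0.032     ]
tab w 0.03498050105031079 -4.200609756593613
0.07841463990061005 -3.7930103928969574
(745, 363) [ 0.62468226 -0.04517356  0.25      ]
(748, 402) [ 0.60299925 -0.0467423   0.25      ]
(545, 375) [0.6169379  0.06199885 0.25      ]
(545, 412) [0.59643442 0.06155182 0.25      ]
(722, 478) [ 0.56117291 -0.03288796  0.25      ]
(720, 400) [ 0.60396301 -0.03177275  0.25      ]
(722, 470) [ 0.5655257  -0.03288329  0.25      ]
end tip (array([ 0.55841391, -0.0343287 ,  0.25706861]), [np.float64(0.0017363714741405962), np.float64(0.0017363714741406037)])
```

>>> move_arm(
  series=[0,-24.6,0,0.9,0,0,0,0,-24.6,0,0.9,0,0,0,0,-24.6,0,0.9,0,0.07,0,0,0,0,0,0,0,0,0,0,30.6,0,0,0,0,0,0,30.6,0,0,0,0,0,0,30.6,0,0,0,0,0,0,30.6,0,0,0,0,0,0,30.6,0,0,0,0,0,0,0,0,0,0,0,0,0,0,0,0,0,1,0,0,0,0,0,0,1,0,0,0,0,0,0,1,0,0,0,0,0,0,1,0,0,0,0,0,0,1,0,0,0,0,0,0,1,0,0,0,0,0,0,1,0,0,0,0,0,0,1,0,0,0,0,0,0],
  force=60,
)

```text
schema error: expected a multiple of 7 numbers
```

```bash
python3 - <<'E'
from h import *
s=read_state();print(s["position"],s["force"],s["gripper_width"],rot().as_matrix().round(3))
E
```

```text
[ 0.40017167 -0.279857    0.44859563] [-0.13509651  0.48680573 -0.37335169] 0.9990972829408938 [[-1.    -0.     0.002]
 [-0.002  0.    -1.   ]
 [ 0.    -1.    -0.   ]]
```

>>> move_arm(
  series=[0,-24.6,0,0.9,0,0,0,0,-24.6,0,0.9,0,0,0,0,-24.6,0,0.9,0,0.07,0,0,0,0,0,0,0,0,0,0,30.6,0,0,0,0,0,0,30.6,0,0,0,0,0,0,30.6,0,0,0,0,0,0,30.6,0,0,0,0,0,0,30.6,0,0,0,0,0,0,0,0,0,0,0,0,0,0,0,0,0,0,1,0,0,0,0,0,0,1,0,0,0,0,0,0,1,0,0,0,0,0,0,1,0,0,0,0,0,0,1,0,0,0,0,0,0,1,0,0,0,0,0,0,1,0,0,0,0,0,0,1,0,0,0,0,0,0],
  force=60,
)

```text
time_s: 4.53
position: [0.4736, -0.2838, 0.2971]
ee_rot: [0.024, -0.025, -0.706, 0.707]
force: [-0.8, 1.6, 5.2]
gripper_width: 0.341
```

```bash
python3 - <<'E'
from h import *
s=read_state();print(s["position"],s["force"],s["gripper_width"],rot().as_matrix().round(3))
E
```

```text
[ 0.47362397 -0.28377939  0.29707367] [-0.79462729  1.58680136  5.18676504] 0.34113146067974437 [[-0.998  0.002 -0.07 ]
 [ 0.07  -0.001 -0.998]
 [-0.002 -1.     0.001]]
```

>>> move_arm(
  series=[1,0,-15,0,0,0,0,1,0,-22,0,0,0,0,1,0,-30,0,0,0,0,1,0,-30,0,0,-0.0685,0,1,0,-30,0,0,-0.0685,0,1,0,-30,0,0,0,0,1,-3.3,0,-35.6,0,0,0,1,-3.3,0,-35.6,0,0,0,1,-3.3,0,-35.6,0,0,0,1,-3.3,0,-35.6,0,0,0,1,-3.3,0,-35.6,0,0,0,1,-3.3,0,-35.6,0,0,0,1,-3.3,0,-25.6,0,0,0,1,0,0,-10,0,0,0,1,0,0,0,0,0,0,1,0,0,0,0,0,0,1,0,0,0,0,0,0,1,0,0,0,0,0,0,1,0,0,0,0,0,0],
)

```text
time_s: 6.12
position: [0.4797, -0.0344, 0.4526]
ee_rot: [-0.023, 0.023, -0.707, 0.707]
force: [0.7, -0.4, -0.5]
gripper_width: 0.341
```

```bash
python3 - <<'E'
from h import *
s=read_state();print(s["position"],s["force"],s["gripper_width"],rot().as_matrix().round(3))
c=get_calibration("wrist");im=snapshot("wrist");np.save("cw3.npy",c,allow_pickle=True)
cv2.imwrite("pics/w3.png",im[:,:,::-1])
sc=snapshot("scene");cv2.imwrite("pics/s3.png",sc[:,:,::-1])
print(proj(c,(.576,-.0335,.25)),proj(get_calibration("scene"),(.576,-.0335,.25)))
cv2.imwrite("pics/m3.png",np.hstack([crop(im[:,:,::-1],180,0,150,200,3),crop(sc[:,:,::-1],215,125,80,120,5)]) if 0 else np.hstack([crop(im[:,:,::-1],150,0,200,290,2),crop(sc[:,:,::-1],210,110,78,116,5)]))
E
```

```text
[ 0.47971125 -0.03444056  0.45263572] [ 0.66793964 -0.42902945 -0.46637575] 0.3408157240385868 [[-0.998 -0.     0.065]
 [-0.065 -0.    -0.998]
 [ 0.    -1.     0.   ]]
(np.float64(264.3363574697497), np.float64(46.383864578284175)) (np.float64(245.78227870652043), np.float64(168.16666467428428))
```

View pics/m3.png

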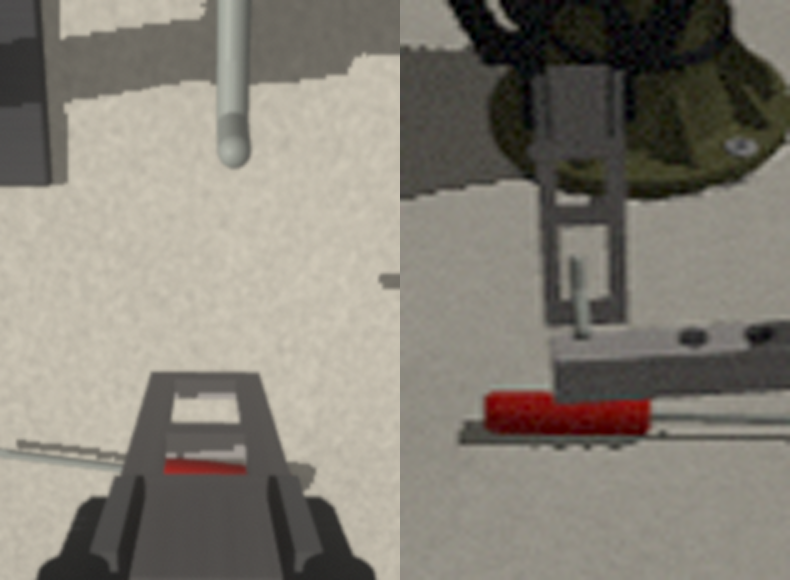

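```bash
python3 - <<'E'
from h import *
c=np.load("cw3.npy",allow_pickle=True).item();s=read_state();r=rot();p0=s["position"]
cv=lambda x,y:(150+(x+.5)/2-.5,(y+.5)/2-.5)
for n,(x,y),z in[("tip",(234,150),.258),("tipend",(234,168),.255),("bar",(233,20),.252),("bar2",(233,100),.252),("linkbotfront",(206,373),.165)]:
    q=plane(c,*cv(x,y),z);print(n,q,(r.inv().apply(q-p0)*1e3).round(1))
cs=get_calibration("scene")
w=lambda x,y:(210+(x-400+.5)/5-.5,110+(y+.5)/5-.5)
# wrist-scene triangulation of tip top
print("tip",tri((cs,*w(576,258)),(c,*cv(234,150))))
# link bottom edge centre: scene vs wrist
print("bot",tri((cs,*w(585,324)),(c,*cv(206,373))))
E
```

```text
tip [ 0.56287461 -0.0353641   0.258     ] [-82.9 194.7   6.6]
tipend [ 0.5590165  -0.03579413  0.255     ] [-79.1 197.7   6.8]
bar [ 0.59120098 -0.03314017  0.252     ] [-111.4  200.6    6.2]
bar2 [ 0.57432967 -0.03446865  0.252     ] [-94.4 200.6   6.4]
linkbotfront [ 0.48328478 -0.0341936   0.165     ] [-3.600e+00  2.877e+02  2.000e-01]
tip (array([ 0.56271953, -0.03539564,  0.26058021]), [np.float64(0.0001262505386518303), np.float64(0.0001262505386518368)])
bot (array([ 0.48306533, -0.03423836,  0.16419599]), [np.float64(2.965844614142163e-05), np.float64(2.965844614141699e-05)])
```

>>> move_arm(
  series=[1,0,-1,6.5,0,0,0,1,-20,0,0,0,0,0,1,-20,0,0,0,0,0,1,-16,0,0,0,0,0,1,-12,0,0,0,0,0,1,-12,0,0,0,0,0,1,-10,0,0,0,0,0,1,-6,0,0,0,0,0,1,0,0,0,0,0,0,1,0,0,0,0,0,0],
)

```text
time_s: 7.05
position: [0.5759, -0.0339, 0.4535]
ee_rot: [-0.023, 0.024, -0.707, 0.707]
force: [-0.9, -0.7, -1.0]
gripper_width: 0.338
```

```bash
python3 - <<'E'
from h import *
s=read_state();print(s["position"],s["force"],s["torque"],s["gripper_width"])
c=get_calibration("wrist");im=snapshot("wrist");np.save("cw4.npy",c,allow_pickle=True)
sc=snapshot("scene")
cv2.imwrite("pics/m4.png",np.hstack([crop(im[:,:,::-1],150,0,200,290,2),crop(sc[:,:,::-1],210,110,78,116,5)]))
E
```

```text
[ 0.57594456 -0.03388489  0.45346292] [-0.90554958 -0.70906338 -1.01491195] [-0.02427912  0.03140515  0.03260498] 0.3380811920296611
```

View pics/m4.png

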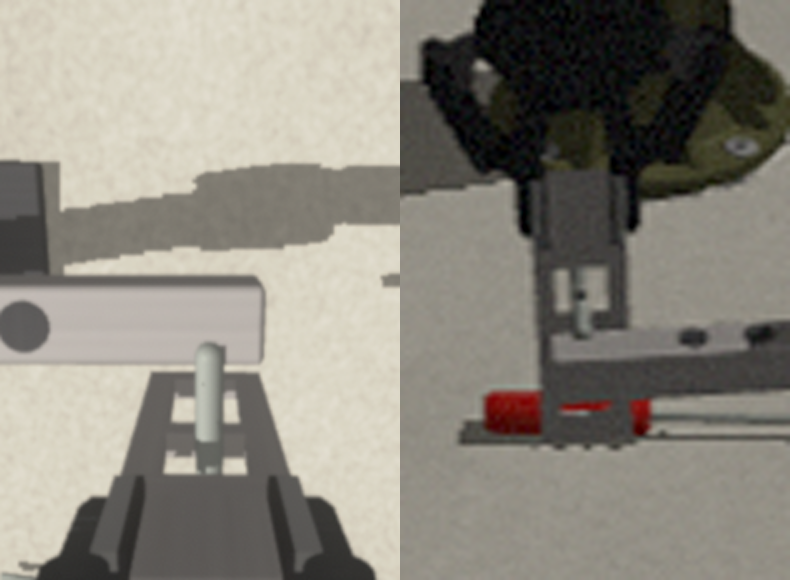

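>>> move_arm(
  series=[1,0,5,0,0,0,0,1,0,5,0,0,0,0,1,0,3,0,0,0,0,1,0,1,0,0,0,0,1,0,0,0,0,0,0,1,0,0,0,0,0,0],
  force=30,
)

```text
time_s: 7.65
position: [0.5758, -0.0335, 0.4398]
ee_rot: [-0.024, 0.024, -0.707, 0.707]
force: [0.4, -0.2, -0.7]
gripper_width: 0.335
```

>>> move_arm(
  series=[1,0,1,0,0,0,0,1,0,0,0,0,0,0,1,0,0,0,0,0,0],
)

```text
time_s: 7.9
position: [0.5759, -0.0335, 0.4388]
ee_rot: [-0.024, 0.024, -0.707, 0.707]
force: [0.0, -0.4, -0.6]
gripper_width: 0.337
```

>>> move_arm(
  series=[1,0,1,0,0,0,0,1,0,0,0,0,0,0,1,0,0,0,0,0,0],
)

```text
time_s: 8.15
position: [0.5759, -0.0335, 0.4376]
ee_rot: [-0.024, 0.024, -0.707, 0.707]
force: [-0.1, -0.7, -2.1]
gripper_width: 0.341
```

>>> move_arm(
  series=[1,0,0.8,0,0,0,0,1,0,0,0,0,0,0,1,0,0,0,0,0,0],
)

```text
time_s: 8.4
position: [0.5759, -0.0335, 0.4371]
ee_rot: [-0.024, 0.024, -0.707, 0.707]
force: [-0.1, -0.5, -0.4]
gripper_width: 0.341
```

>>> move_arm(
  series=[1,0,0.8,0,0,0,0,1,0,0,0,0,0,0,1,0,0,0,0,0,0],
)

```text
time_s: 8.65
position: [0.5758, -0.0336, 0.4368]
ee_rot: [-0.024, 0.023, -0.707, 0.707]
force: [-0.4, 0.2, 2.9]
gripper_width: 0.337
```

>>> move_arm(
  series=[0.5,0,0,0,0,0,0,0.5,0,0,0,0,0,0,0.4,0,0,0,0,0,0,0.4,0,0,0,0,0,0,0.4,0,-5,0,0,0,0,0.4,0,-10,0,0,0,0,0.4,0,-20,0,0,0,0,0.4,0,-30,0,0,0,0,0.4,20,-10,0,0,0,0,0.4,40,0,0,0,0,0,0.4,30,0,0,0,0,0,0.4,0,0,0,0,0,0,0.4,0,0,0,0,0,0],
)

```text
time_s: 9.73
position: [0.4845, -0.04, 0.5137]
ee_rot: [0.025, -0.022, 0.707, -0.706]
force: [-0.2, -0.5, -0.0]
gripper_width: 0.602
```

```bash
python3 - <<'E'
from h import *
s=read_state();print(s["position"],s["force"],s["torque"],s["gripper_width"],s["qpos"])
sc=snapshot("scene");im=snapshot("wrist")
cv2.imwrite("pics/m5.png",np.hstack([crop(im[:,:,::-1],150,0,200,290,2),crop(sc[:,:,::-1],210,110,78,116,5)]))
# weight estimate from first wrist pic
c=np.load("cw1.npy",allow_pickle=True).item();w=cv2.imread("pics/w1.png")
hs=cv2.cvtColor(w,cv2.COLOR_BGR2GRAY)[120:180,215:255]
m=(hs<50).astype(np.uint8);n,l,st,ce=cv2.connectedComponentsWithStats(m);i=1+st[1:,4].argmax()
print(st[i],ce[i]+[215,120])
cv2.imwrite("pics/wz.png",crop(w,200,30,80,145,5))
E
```

```text
[ 0.48454538 -0.04000451  0.51370532] [-0.1546544  -0.49840372 -0.02457735] [ 0.05616137 -0.05629532  0.0303949 ] 0.6022500595537655 [ 3.33908434e-01 -2.23408787e-01  3.91734205e-02  5.90602235e-04
 -1.82874982e+00  1.30455632e+00]
[17 16  4  2  6] [233.83333333 136.33333333]
```

View pics/m5.png

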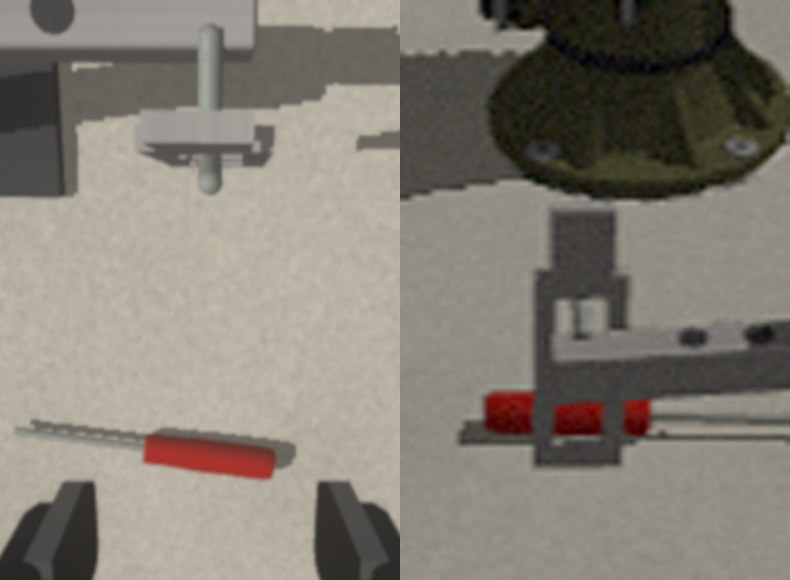

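>>> move_arm(
  series=[0.4,10,0,0,0,0.067,0,0.4,13.8,10.4,-34.4,0,0,0,0.4,13.8,10.4,-34.4,0,0,0,0.4,13.8,10.4,-34.4,0,0,0,0.4,13.8,10.4,-34.4,0,0,0,0.4,13.8,10.4,-34.4,0,0,0,0.4,13.8,10.4,-34.4,0,0,0,0.4,13.8,10.4,-34.4,0,0,0,0.4,13.8,10.4,-34.4,0,0,0,0.4,3.8,10.4,-34.4,0,0,0,0.4,0,0,0,0,0,0,0.4,0,0,0,0,0,0,0.4,0,0,0,0,0,0],
)

```text
time_s: 10.92
position: [0.3623, 0.2699, 0.4172]
ee_rot: [-0.0, 0.0, -0.706, 0.708]
force: [-0.1, -0.3, -0.0]
gripper_width: 0.601
```

```bash
python3 - <<'E'
from h import *
s=read_state();print(s["position"],s["force"],rot().as_matrix().round(3))
c=get_calibration("wrist");im=snapshot("wrist");np.save("cw6.npy",c,allow_pickle=True)
cv2.imwrite("pics/w6.png",im[:,:,::-1])
for q in [(.398,.267,.09),(.485,.27,.014),(.48,.27,.11)]:print(proj(c,q))
cv2.imwrite("pics/m6.png",crop(im[:,:,::-1],150,0,190,200,4)[:, :800][:600] if 0 else crop(im[:,:,::-1],155,0,195,200,3))
E
```

```text
[0.36231065 0.26993865 0.41722918] [-0.13613267 -0.32740066 -0.03467881] [[-1.    -0.     0.001]
 [-0.001 -0.002 -1.   ]
 [ 0.    -1.     0.002]]
(np.float64(255.55467245651067), np.float64(139.82963981039205))
(np.float64(252.27383031302327), np.float64(46.3035477607537))
(np.float64(252.35443190097325), np.float64(35.313040042089625))
```

View pics/m6.png

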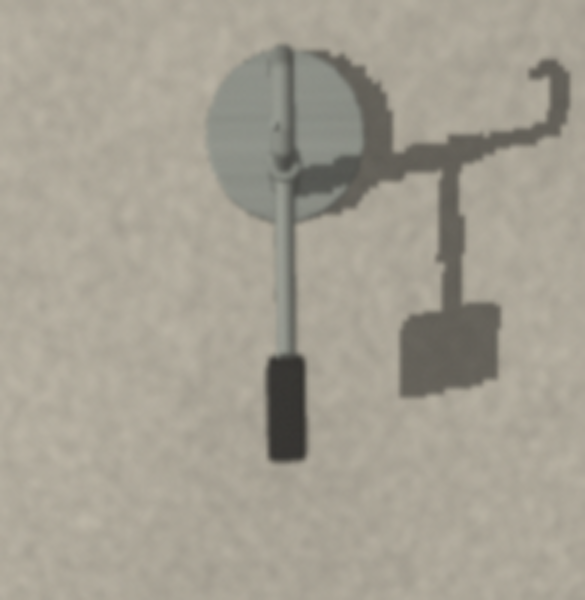

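```bash
python3 - <<'E'
from h import *
c=np.load("cw6.npy",allow_pickle=True).item();s=read_state();p0=s["position"]
cv=lambda x,y:(155+(x+.5)/3-.5,(y+.5)/3-.5)
for n,(x,y),z in[("h-x",(287,462),.092),("h+x t",(286,355),.092),("h+x b",(286,355),.058),("hl",(267,408),.092),("hr",(306,408),.092),("rod",(285,340),.075),("sleeve",(285,172),.084),("dl",(206,134),.014),("dr",(365,134),.014),("db",(290,222),.014),("hooktop/bend",(284,50),.12)]:
    q=plane(c,*cv(x,y),z);print(n,q.round(4))
E
```

```text
h-x [0.3859 0.2717 0.092 ]
h+x t [0.4172 0.2719 0.092 ]
h+x b [0.415  0.2721 0.058 ]
hl [0.4019 0.2776 0.092 ]
hr [0.4019 0.2661 0.092 ]
rod [0.4206 0.2723 0.075 ]
sleeve [0.4673 0.2722 0.084 ]
dl [0.4868 0.3    0.014 ]
dr [0.4869 0.245  0.014 ]
db [0.4582 0.271  0.014 ]
hooktop/bend [0.4909 0.2722 0.12  ]
```

>>> move_arm(
  series=[0.4,-19.4,0,-1,0,0,0,0.4,-19.3,0,-1,0,0,0,0.4,0,31,0,0,0,0,0.4,0,31,0,0,0,0,0.4,0,31,0,0,0,0,0.4,0,31,0,0,0,0,0.4,0,31,0,0,0,0,0.4,0,32,0,0,0,0,0.4,0,0,0,0,0,0,0.4,0,0,0,0,0,0,1,0,0,0,0,0,0,1,0,0,0,0,0,0,1,0,0,0,0,0,0,1,0,0,0,0,0,0,1,0,0,0,0,0,0,1,0,0,0,0,0,0,1,0,0,0,0,0,0,1,0,0,0,0,0,0,1,0,0,0,0,0,0],
  force=120,
)

```text
time_s: 12.55
position: [0.4009, 0.2719, 0.2328]
ee_rot: [0.001, 0.001, 0.708, -0.706]
force: [-2.0, 0.3, 6.6]
gripper_width: 0.119
```

>>> move_arm(
  series=[1,0,-2,0,0,0,0,1,0,-5,0,0,0,0,1,0,-8,0,0,0,0,1,0,-10,0,0,0,0,1,0,-5,0,0,0,0,1,0,0,0,0,0,0,1,0,0,0,0,0,0,1,0,0,0,0,0,0],
)

```text
time_s: 13.22
position: [0.4005, 0.2712, 0.2601]
ee_rot: [0.0, 0.0, -0.707, 0.707]
force: [-0.3, 0.7, -2.4]
gripper_width: 0.123
```

```bash
python3 - <<'E'
from h import *
for i in range(3):
    s=read_state();print(s["position"],s["force"],s["torque"],s["gripper_width"],s["tau"][1:5].round(3))
    im=snapshot("wrist")
c=get_calibration("wrist");np.save("cw7.npy",c,allow_pickle=True)
sc=snapshot("scene");cv2.imwrite("pics/s7.png",sc[:,:,::-1]);cv2.imwrite("pics/w7.png",im[:,:,::-1])
u,v=proj(get_calibration("scene"),(.48,.27,.11));print(u,v)
u,v=int(u),int(v)
cv2.imwrite("pics/m7.png",np.hstack([crop(im[:,:,::-1],150,0,200,290,2),crop(sc[:,:,::-1],u-40,v-50,78,116,5)]))
E
```

```text
[0.40046416 0.2712423  0.26010902] [-0.30414851  0.73432975 -2.40269813] [-0.00346287  0.19314961  0.00035179] 0.12286925667387802 [-22.866  35.663   7.385   0.084]
[0.40045231 0.27122186 0.25995415] [ 0.21278216  0.43541702 -0.87215231] [-0.04744251  0.15871159  0.01034186] 0.12187886726475841 [-22.738  35.478   7.337   0.081]
[0.40048027 0.27120497 0.259921  ] [ 0.09066092  0.22214164 -1.07862801] [-0.00960382  0.1843379   0.0066098 ] 0.11941854374808751 [-22.638  35.345   7.308   0.077]
360.0693612709393 187.62333036950517
```

View pics/m7.png

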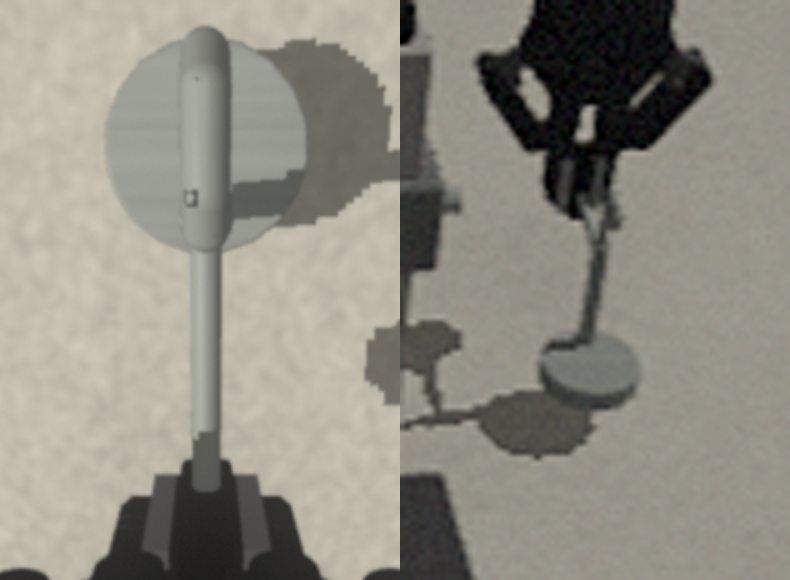

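```bash
python3 - <<'E'
from h import *
c6=np.load("cw6.npy",allow_pickle=True).item();c7=np.load("cw7.npy",allow_pickle=True).item()
# express view 7 in weight-on-table coords: weight moved by D
s=read_state();D=s["position"]-np.array([.4009,.2719,.2328]);print("D",D)
c7t=dict(c7);E=c7["extrinsics"].copy();E[:3,3]+=E[:3,:3]@D;c7t["extrinsics"]=E
a=lambda x,y:(155+(x+.5)/3-.5,(y+.5)/3-.5);b=lambda x,y:(150+(x+.5)/2-.5,(y+.5)/2-.5)
print("tip end",tri((c6,*a(284,46)),(c7t,*b(205,27))))
print("near end",tri((c6,*a(285,172)),(c7t,*b(205,250))))
for n,p in[("dl",(105,143)),("dr",(306,143)),("db",(215,253)),("dt",(180,38))]:print(n,plane(c7t,*b(*p),.014))
w=cv2.imread("pics/w7.png").astype(int)
for v in(20,40,60,90,110,160):print(v,w[v,225:280].sum(1)//3)
E
```

```text
D [-0.00037906 -0.00066865  0.02725219]
tip end (array([0.49274553, 0.27223108, 0.11539299]), [np.float64(3.939914414849407e-05), np.float64(3.939914414851744e-05)])
near end (array([0.46584797, 0.27216978, 0.09828709]), [np.float64(2.2312785619208654e-05), np.float64(2.231278561921346e-05)])
dl [0.48679274 0.29891656 0.014     ]
dr [0.48686688 0.24530091 0.014     ]
db [0.45798921 0.26942338 0.014     ]
dt [0.5120184  0.27866192 0.014     ]
20 [178 178 178 178 178 179 179 180 179 176 171 168 165 158 151 150 148 147
 145 144 143 140 137 135 133 129 126 122 119 116 112 107 102  98  94  91
  89  94 112 131 140 147 151 157 160 160 165 173 179 180 181 180 178 176
 175]
40 [156 156 156 156 156 156 156 155 156 155 156 156 156 153 148 148 154 159
 162 164 164 163 158 151 154 157 157 155 150 144 137 132 125 120 115 107
 100  93  87  92 117 143 153 155 155 154 155 154 154 154 154 154 153 154
 154]
60 [155 154 153 153 154 153 154 154 154 153 153 154 154 152 149 151 155 160
 163 163 165 167 168 166 163 160 157 155 150 144 138 132 126 120 114 108
 100  93  86  90 114 140 150 150 151 150 150 150 150 150 150 149 148 149
 149]
90 [153 153 153 153 153 153 153 152 152 153 152 152 152 152 152 151 154 159
 162 163 165 169 171 170 166 161 157 153 149 143 137 132 126 120 113 106
  98  91  87  94 122 141 146 144 136 131 130 130 129 130 130 129 129 129
 124]
110 [155 155 154 155 155 154 154 154 154 154 154 155 153 153 155 154 150 152
 154 155 156 155 152 151 149 145 142 139 135 131 126 122 116 110 104  96
  91  85  83  84  88 104 131 142 144 144 144 144 143 144 148 148 150 150
 149]
160 [180 181 181 182 183 183 184 185 185 185 185 184 184 183 181 181 181 180
 181 178 168 163 166 169 173 173 168 158 149 140 132 123 111 100  96 120
 163 179 182 183 184 185 184 184 183 183 182 182 183 184 185 185 186 185
 183]
```

>>> move_arm(
  series=[1,0,-3.4,15,0,0,0,1,0,-3.4,25,0,0,0,1,0,-3.4,30,0,0,0,1,0,-3.4,30,0,0,0,1,0,-3.4,30,0,0,0,1,0,-3.4,30,0,0,0,1,0,-3.4,30,0,0,0,1,0,-3.4,30,0,0,0,1,0,-3.4,30,0,0,0,1,0,-3.4,30,0,0,0,1,0,-3.4,20,0,0,0,1,0,-3.4,11,0,0,0,1,0,0,0,0,-0.034,0,1,0,0,0,0,-0.033,0,1,0,0,0,0,0,0,1,0,0,0,0,0,0,1,0,0,0,0,0,0],
)

```text
time_s: 14.83
position: [0.4006, -0.0396, 0.3012]
ee_rot: [-0.023, 0.024, -0.707, 0.707]
force: [-0.2, -0.4, -2.3]
gripper_width: 0.121
```

```bash
cat >> h.py <<'E'
def avg(n):
    F=[];T=[]
    for i in range(n):
        snapshot("wrist") if i else None
        s=read_state();F.append(s["force"]);T.append(s["torque"])
    F=np.array(F);T=np.array(T);return F.mean(0).round(2),F.std(0).round(2),T.mean(0).round(3),s["position"].round(4),s["time_s"]
E
python3 - <<'E'
from h import *
print(avg(15));r=rot();print(r.as_matrix().round(3),read_state()["gripper_width"])
p=read_state()["position"];print("to preinsertion",(r.inv().apply(np.array([.4962,-.0392,.300])-p)*1e3).round(1))
c=get_calibration("wrist");im=snapshot("wrist");np.save("cw8.npy",c,allow_pickle=True);cv2.imwrite("pics/w8.png",im[:,:,::-1])
print(proj(c,(.576,-.034,.16)))
E
```

```text
(array([-0.15, -0.1 , -1.84]), array([0.51, 0.62, 0.55]), array([-0.019,  0.138,  0.009]), array([ 0.4006, -0.0397,  0.3013]), 15.5333)
[[-0.998  0.     0.067]
 [-0.067 -0.    -0.998]
 [-0.    -1.     0.   ]] 0.12425087713062591
to preinsertion [-95.4   1.3   5.9]
(np.float64(280.7993488479032), np.float64(-366.8738601207124))
```

>>> move_arm(
  series=[1,-10,0,2,0,0,0,1,-15,0,2,0,0,0,1,-15,0,1.9,0,0,0,1,-10,0,0,0,0,0,1,0,0,0,0,0,0,1,0,0,0,0,0,0,1,0,0,0,0,0,0],
)

```text
time_s: 16.17
position: [0.4506, -0.0422, 0.3012]
ee_rot: [-0.024, 0.024, -0.707, 0.707]
force: [1.0, 0.9, -2.4]
gripper_width: 0.124
```

```bash
python3 - <<'E'
from h import *
cs=get_calibration("scene");ct=get_calibration("top");s=read_state();p=s["position"];print(p)
sc=snapshot("scene");tp=snapshot("top");cw=get_calibration("wrist");E=cw["extrinsics"];cam=-E[:3,:3].T@E[:3,3]
cv2.imwrite("pics/s9.png",sc[:,:,::-1]);cv2.imwrite("pics/t9.png",tp[:,:,::-1])
print("cam in scene",proj(cs,cam),"top",proj(ct,cam),"TCP top",proj(ct,p))
for q in[(.576,-.034,.25),(.576,-.034,.16),(.531,-.036,.186)]:print(proj(cs,q),proj(ct,q))
A=crop(sc[:,:,::-1],195,85,100,145,4);B=crop(tp[:,:,::-1],215,110,95,145,4)
cv2.imwrite("pics/m9.png",np.hstack([A,B]))
E
```

```text
[ 0.45057353 -0.04223361  0.30118603]
cam in scene (np.float64(244.145565088774), np.float64(148.98086705284726)) top (np.float64(272.51319493160156), np.float64(184.66150675456285)) TCP top (np.float64(276.022220294907), np.float64(218.7284913120134))
(np.float64(245.56786516032034), np.float64(168.1711126401721)) (np.float64(270.6556862903866), np.float64(162.33285689314457))
(np.float64(246.68747242593355), np.float64(198.11299393375305)) (np.float64(268.9837463796928), np.float64(171.91081233184028))
(np.float64(245.6155452385564), np.float64(178.68529146851228)) (np.float64(270.284340191129), np.float64(188.6577576534601))
```

View pics/m9.png

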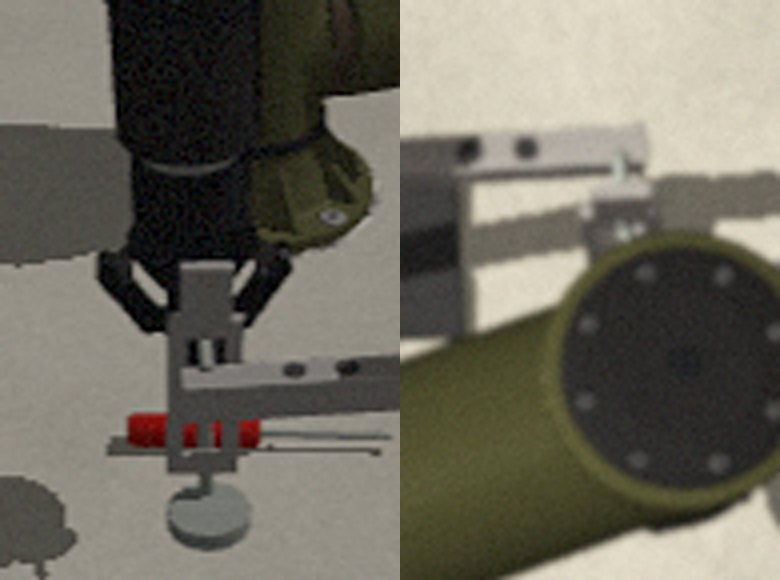

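```bash
python3 - <<'E'
from h import *
cs=get_calibration("scene")
for f,tcp,yaw in(("s7",(.4005,.2712,.26),0),("s3",(.4797,-.0344,.4526),.065),("scene0",(.1377,.584,.4037),-.23)):
    im=cv2.cvtColor(cv2.imread(f"pics/{f}.png"),cv2.COLOR_BGR2GRAY)
    q=np.array(tcp)+[.0735*np.cos(yaw),.0735*np.sin(yaw),-.032];u,v=proj(cs,q);u2,v2=proj(cs,tcp);print(f,u,v,"tcp",u2,v2);u,v=round(u),round(v)
    print(im[v-8:v+18:2,u-16:u+17:2])
E
```

```text
s7 365.97068770740435 149.50769762058835 tcp 361.9812533913743 123.89408304949417
[[ 11  20   7  19  19  16   8  21  14  24  18  15 116 149 148 148 144]
 [ 20  14  16  11  14  10  17  15  12  11  13   9  71 146 146 147 142]
 [ 24  11  17  22   5  15   6  24  17  16   8  20   0 124 101 142 148]
 [  1  13  23  14  18   9  14  10  14  18   4   5  20  42  69  95 150]
 [ 13  13  18  15  13  21   7  18  17  16   9  11  32  33  20  32 138]
 [  4  11   7  26  19  22  13  17  27  20  62  62  29  28  14  14  95]
 [ 12   4  15  13  11  12  20  14   5  58  97  10  27  30  17  17 124]
 [ 29  26   3  18   0  12  21  14  61  95  17  16  23   8  13 124 147]
 [ 38  17   5  62 130  13  21  21  57   8  17  18  11  12 125 147 144]
 [ 12  17  17 127 123   5  21  17  13   6  13   6   9 120 147 145 144]
 [  1  15   0 126 117  11  20  19  11  10  16  10 120 143 143 148 148]
 [  1   8  37 156  98   0  15  14   8   9   1 115 150 147 145 145 146]
 [  4  25  15  19  11  20  21   9  45   2 121 149 145 143 144 149 148]]
s3 245.21513459894615 96.67476514639226 tcp 242.75457220594777 68.36180891851888
[[ 16  22  18
[... 998 characters left out ...]
10  0 13  9 16 14  1  8 15 15 13 15  4 19 62 62 60]
 [ 2 17  4 13 17 11  0  0  0  3  0  9 13 19 61 61 61]
 [ 7  2  2  4  2  4 15  8  7  5  7 11  1 45 64 64 63]
 [ 1  8 10  0 14 17  6 15  2  2 17 15  4 58 68 59 63]
 [ 6 13 17 15  6 10 13  0 20  8  3 11  8 64 64 56 24]
 [10  7 22 18 18 21 20  7 11  8 23  4  6 42 34 37 25]
 [17 22 20  1 12  8 11  8  7  9  6  8  3 23 16 20  1]
 [ 1  0 14 13 10 21  6  1 10 11  2  6 23 63 25 21 18]
 [15 11 17 14 22 15  2  8 16  2  0 21 64 63 44 20  4]
 [ 4 14  8  6 15  2  5 26 19 15 17 66 69 67 64  0  4]
 [16  5 19 21 16 13 19  8 18  6 16 50 69 67 51 17 12]
 [67 37  3  1  5  9  1 16 61 11  0 18 53 71 43 13 18]
 [66 65 65 70 74 61 66 74 72 49 11 11 35 55 30  7  7]]
```

>>> move_arm(
  series=[1,-10,0,1,0,0,0,1,-10,0,0,0,0,0,1,-5,0,0,0,0,0,1,0,0,0,0,0,0,1,0,0,0,0,0,0],
)

```text
time_s: 16.68
position: [0.4757, -0.0415, 0.3013]
ee_rot: [-0.024, 0.024, -0.707, 0.707]
force: [-0.5, -0.8, -2.5]
gripper_width: 0.12
```

>>> move_arm(
  series=[1,-2.5,0,0,0,0,0,1,-2.5,0,0,0,0,0,1,-2.5,0,0,0,0,0,1,0,0,0,0,0,0,1,0,0,0,0,0,0],
)

```text
time_s: 17.1
position: [0.4835, -0.041, 0.3013]
ee_rot: [-0.024, 0.024, -0.707, 0.707]
force: [0.3, -0.3, -2.2]
gripper_width: 0.121
```

```bash
python3 - <<'E'
from h import *
print(avg(8))
im=snapshot("wrist");g=cv2.cvtColor(im,cv2.COLOR_RGB2GRAY)
cv2.imwrite("pics/w10.png",im[:,:,::-1]);sc=snapshot("scene");cv2.imwrite("pics/s10.png",sc[:,:,::-1])
a=cv2.cvtColor(cv2.imread("pics/s9.png"),cv2.COLOR_BGR2GRAY).astype(int);b=cv2.cvtColor(sc,cv2.COLOR_RGB2GRAY).astype(int)
# link motion: bottom bar edges in scene
for v in(195,199,201):print(a[v,230:262],b[v,230:262])
E
```

```text
(array([-0.03, -0.15, -1.94]), array([0.41, 0.38, 0.65]), array([-0.001,  0.145,  0.002]), array([ 0.4834, -0.041 ,  0.3013]), 17.45)
[ 20  34  30  21  21  21  53  69  72  64  55  29  29  33  53  65  65  75
  65  22  51  66  65  64  58  37  27  30  21  53 124 149] [ 26  27  22  28  21  28  50  65  66  64  57  31  28  21  58  64  81 106
  87  31  52  65  70  68  53  32  32  26  24  56 123 150]
[146 150 148 144 143 143 115  61  66  63  69  76  64  59  63  65  62  64
  62  65  65  65  65  64 103 142 145 146 148 146 146 145] [145 146 150 145 143 146 114  63  61  69  64  68  64  64  62  65  64  62
  60  64  62  66  64  61 105 141 145 149 149 147 149 148]
[146 146 148 145 147 149 115  63  65  61  66  62  70  64  63  64  67  63
  64  68  66  69  66  60 121 150 151 144 143 144 147 146] [148 149 148 147 146 151 120  59  64  67  68  68  66  66  67  71  58  65
  69  66  67  64  67  63 123 154 150 148 143 144 147 150]
```

>>> move_arm(
  series=[1,-2.5,0,0,0,0,0,1,-2.5,0,0,0,0,0,1,0,0,0,0,0,0,1,0,0,0,0,0,0],
)

```text
time_s: 17.88
position: [0.4886, -0.0407, 0.3012]
ee_rot: [-0.024, 0.024, -0.707, 0.707]
force: [0.9, -0.2, -2.5]
gripper_width: 0.123
```

>>> move_arm(
  series=[1,-2.5,0,0,0,0,0,1,-2.5,0,0,0,0,0,1,-2.5,0,0,0,0,0,1,0,0,0,0,0,0,1,0,0,0,0,0,0],
)

```text
time_s: 18.3
position: [0.496, -0.0402, 0.3012]
ee_rot: [-0.024, 0.024, -0.707, 0.707]
force: [-0.2, 0.5, -2.5]
gripper_width: 0.123
```

```bash
python3 - <<'E'
from h import *
print(avg(6))
sc=snapshot("scene");im=snapshot("wrist");cv2.imwrite("pics/s11.png",sc[:,:,::-1])
a=cv2.cvtColor(cv2.imread("pics/s9.png"),cv2.COLOR_BGR2GRAY).astype(int);b=cv2.cvtColor(sc,cv2.COLOR_RGB2GRAY).astype(int)
for v in(199,201):print(b[v,230:262])
cv2.imwrite("pics/m11.png",np.hstack([crop(im[:,:,::-1],150,0,200,290,2),crop(sc[:,:,::-1],215,140,66,97,6)[:580]]))
E
```

```text
(array([-0.01,  0.13, -1.71]), array([0.21, 0.25, 0.63]), array([-0.013,  0.138,  0.037]), array([ 0.4959, -0.0402,  0.3014]), 18.55)
[142 147 151 146 145 149 117  58  67  63  69  76  67  62  61  64  65  63
  62  62  63  68  64  60 106 140 146 147 149 150 150 147]
[150 146 147 144 142 149 122  58  64  61  63  66  65  64  67  65  65  63
  62  67  65  67  67  62 123 152 148 149 145 145 148 150]
```

View pics/m11.png

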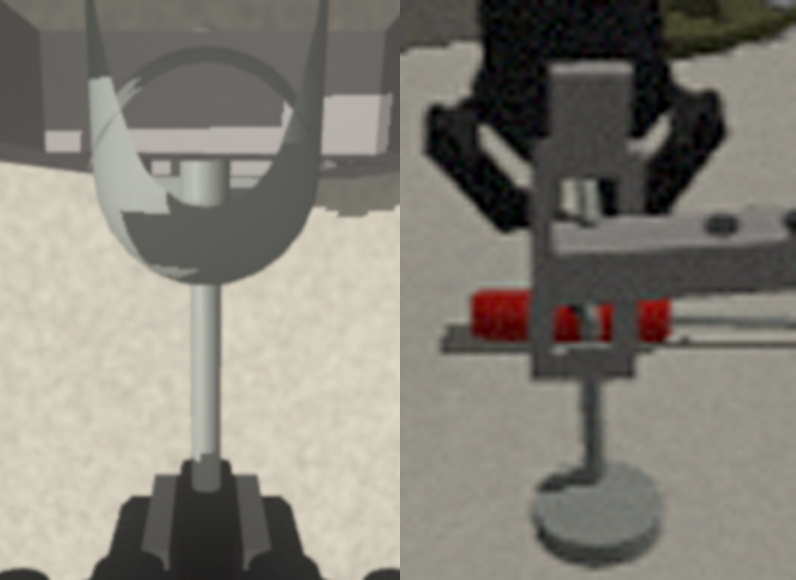

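>>> move_arm(
  series=[1,0,0,2.5,0,0,0,1,0,4,0,0,0,0,1,0,5,0,0,0,0,1,0,4,0,0,0,0,1,0,3,0,0,0,0,1,0,1,0,0,0,0,1,0,0,0,0,0,0,1,0,0,0,0,0,0],
)

```text
time_s: 19.32
position: [0.4961, -0.0427, 0.2844]
ee_rot: [-0.024, 0.024, -0.707, 0.707]
force: [1.0, 0.3, -2.4]
gripper_width: 0.118
```

>>> move_arm(
  series=[1,0,1,0,0,0,0,1,0,1,0,0,0,0,1,0,0,0,0,0,0,1,0,0,0,0,0,0],
)

```text
time_s: 19.65
position: [0.4961, -0.0427, 0.2823]
ee_rot: [-0.024, 0.024, -0.707, 0.707]
force: [0.0, -1.1, -2.2]
gripper_width: 0.117
```

>>> move_arm(
  series=[1,0,1,0,0,0,0,1,0,0,0,0,0,0,1,0,0,0,0,0,0],
)

```text
time_s: 19.9
position: [0.496, -0.0427, 0.2813]
ee_rot: [-0.024, 0.024, -0.707, 0.707]
force: [-1.1, 0.1, -1.8]
gripper_width: 0.119
```

>>> move_arm(
  series=[1,0,1,0,0,0,0,1,0,0,0,0,0,0,1,0,0,0,0,0,0],
)

```text
time_s: 20.15
position: [0.496, -0.0427, 0.2802]
ee_rot: [-0.024, 0.024, -0.707, 0.707]
force: [-0.1, -0.1, -1.6]
gripper_width: 0.119
```

>>> move_arm(
  series=[1,0,1,0,0,0,0,1,0,1,0,0,0,0,1,0,0,0,0,0,0,1,0,0,0,0,0,0],
)

```text
time_s: 20.48
position: [0.496, -0.0427, 0.2782]
ee_rot: [-0.024, 0.024, -0.707, 0.707]
force: [-0.6, -0.6, -2.3]
gripper_width: 0.119
```

>>> move_arm(
  series=[1,0,0.7,0,0,0,0,1,0,0,0,0,0,0,1,0,0,0,0,0,0],
)

```text
time_s: 20.73
position: [0.4961, -0.0427, 0.2776]
ee_rot: [-0.024, 0.024, -0.707, 0.707]
force: [-0.1, 0.2, -2.4]
gripper_width: 0.122
```

>>> move_arm(
  series=[1,0,0.7,0,0,0,0,1,0,0,0,0,0,0,1,0,0,0,0,0,0],
)

```text
time_s: 20.98
position: [0.496, -0.0427, 0.2768]
ee_rot: [-0.024, 0.024, -0.707, 0.707]
force: [-1.3, 0.0, -0.7]
gripper_width: 0.117
```

>>> move_arm(
  series=[1,0,0.7,0,0,0,0,1,0,0,0,0,0,0,1,0,0,0,0,0,0],
)

```text
time_s: 21.23
position: [0.4961, -0.0427, 0.2762]
ee_rot: [-0.024, 0.024, -0.707, 0.707]
force: [0.2, 0.8, -2.4]
gripper_width: 0.121
```

>>> move_arm(
  series=[1,0,0.7,0,0,0,0,1,0,0,0,0,0,0,1,0,0,0,0,0,0],
)

```text
time_s: 21.48
position: [0.4961, -0.0427, 0.2756]
ee_rot: [-0.024, 0.024, -0.707, 0.707]
force: [-0.3, 0.7, -1.5]
gripper_width: 0.121
```

>>> move_arm(
  series=[1,0,0.7,0,0,0,0,1,0,0,0,0,0,0,1,0,0,0,0,0,0],
)

```text
time_s: 21.73
position: [0.4962, -0.0427, 0.2752]
ee_rot: [-0.024, 0.023, -0.707, 0.707]
force: [0.8, 0.0, -0.2]
gripper_width: 0.125
```

>>> move_arm(
  series=[1,0,0.7,0,0,0,0,1,0,0,0,0,0,0,1,0,0,0,0,0,0],
)

```text
time_s: 21.98
position: [0.4963, -0.0427, 0.2748]
ee_rot: [-0.024, 0.023, -0.707, 0.707]
force: [-0.5, 0.5, 2.8]
gripper_width: 0.118
```

```bash
python3 - <<'E'
from h import *
print(avg(6))
sc=snapshot("scene");cv2.imwrite("pics/s12.png",sc[:,:,::-1])
E
```

```text
(array([0.09, 0.32, 2.65]), array([0.54, 0.37, 0.61]), array([ 0.069, -0.234,  0.014]), array([ 0.4962, -0.0427,  0.2746]), 22.2333)
```

>>> move_arm(
  series=[1,0,0.5,0,0,0,0,1,0,0,0,0,0,0],
)

```text
time_s: 22.45
position: [0.4963, -0.0426, 0.2742]
ee_rot: [-0.024, 0.023, -0.707, 0.707]
force: [-0.1, 1.0, 5.2]
gripper_width: 0.116
```

```bash
python3 -c "
from h import *
print(avg(6))"
```

```text
(array([-0.22,  0.41,  5.05]), array([0.41, 0.4 , 0.28]), array([ 0.08 , -0.428, -0.018]), array([ 0.4963, -0.0427,  0.2742]), 22.7)
```

>>> move_arm(
  series=[1,0,0.45,0,0,0,0,1,0,0,0,0,0,0],
)

```text
time_s: 22.87
position: [0.4964, -0.0427, 0.274]
ee_rot: [-0.024, 0.023, -0.707, 0.707]
force: [-0.7, 1.2, 5.0]
gripper_width: 0.124
```

```bash
python3 -c "
from h import *
print(avg(10));print(avg(10))"
```

```text
(array([-0.04,  0.48,  5.81]), array([0.56, 0.48, 0.45]), array([ 0.104, -0.466,  0.019]), array([ 0.4964, -0.0427,  0.2741]), 23.3167)
(array([-0.05,  0.36,  5.98]), array([0.36, 0.59, 0.39]), array([ 0.083, -0.457,  0.021]), array([ 0.4964, -0.0427,  0.2741]), 23.7667)
```

>>> move_arm(
  series=[1,0,0.5,0,0,0,0,1,0,0,0,0,0,0],
)

```text
time_s: 23.93
position: [0.4965, -0.0427, 0.2738]
ee_rot: [-0.025, 0.023, -0.707, 0.707]
force: [-0.1, -0.0, 7.1]
gripper_width: 0.125
```

```bash
python3 -c "
from h import *
print(avg(12));print(avg(12))
sc=snapshot('scene');cv2.imwrite('pics/s13.png',sc[:,:,::-1])"
```

```text
(array([-0.01,  0.35,  6.72]), array([0.43, 0.31, 0.49]), array([ 0.081, -0.514,  0.017]), array([ 0.4965, -0.0427,  0.2739]), 24.4833)
(array([0.1 , 0.36, 6.47]), array([0.35, 0.62, 0.66]), array([ 0.102, -0.495,  0.023]), array([ 0.4965, -0.0427,  0.2738]), 25.0333)
```

>>> move_arm(
  series=[1,0,0.4,0,0,0,0,1,0,0,0,0,0,0],
)

```text
time_s: 25.25
position: [0.4965, -0.0427, 0.2737]
ee_rot: [-0.025, 0.023, -0.707, 0.707]
force: [-0.6, 0.3, 6.2]
gripper_width: 0.125
```

```bash
python3 -c "
from h import *
print(avg(16));print(avg(16))
"
```

```text
(array([0.  , 0.39, 7.19]), array([0.4 , 0.38, 0.36]), array([ 0.13 , -0.54 ,  0.026]), array([ 0.4965, -0.0427,  0.2737]), 26.0)
(array([0.18, 0.24, 7.09]), array([0.55, 0.53, 0.57]), array([ 0.109, -0.546,  0.019]), array([ 0.4965, -0.0427,  0.2737]), 26.75)
```

>>> move_arm(
  series=[1,0,-0.4,0,0,0,0,1,0,-0.4,0,0,0,0,1,0,-0.4,0,0,0,0,1,0,0,0,0,0,0],
)

```text
time_s: 27.08
position: [0.4963, -0.0427, 0.2741]
ee_rot: [-0.024, 0.023, -0.707, 0.707]
force: [-0.1, 0.8, 5.6]
gripper_width: 0.119
```

```bash
python3 -c "
from h import *
print(avg(8))
"
```

```text
(array([-0.19,  0.29,  5.5 ]), array([0.39, 0.54, 0.5 ]), array([ 0.088, -0.44 ,  0.008]), array([ 0.4963, -0.0427,  0.2741]), 27.4333)
```

>>> move_arm(
  series=[1,0,-0.5,0,0,0,0,1,0,-0.5,0,0,0,0,1,0,-0.5,0,0,0,0,1,0,0,0,0,0,0],
)

```text
time_s: 27.77
position: [0.496, -0.0427, 0.2747]
ee_rot: [-0.024, 0.024, -0.707, 0.707]
force: [0.1, 0.4, 1.7]
gripper_width: 0.12
```

```bash
python3 -c "
from h import *
print(avg(8))
"
```

```text
(array([0.01, 0.15, 2.43]), array([0.59, 0.44, 0.61]), array([ 0.075, -0.222,  0.024]), array([ 0.496 , -0.0427,  0.2748]), 28.1167)
```

>>> move_arm(
  series=[1,0,-0.5,0,0,0,0,1,0,-0.5,0,0,0,0,1,0,0,0,0,0,0],
)

```text
time_s: 28.37
position: [0.4958, -0.0426, 0.2754]
ee_rot: [0.023, -0.024, 0.707, -0.707]
force: [-0.8, -0.1, 0.4]
gripper_width: 0.119
```

```bash
python3 -c "
from h import *
print(avg(8))
"
```

```text
(array([ 0.06,  0.24, -0.37]), array([0.5 , 0.39, 0.82]), array([-0.024,  0.03 ,  0.013]), array([ 0.496 , -0.0427,  0.2756]), 28.7167)
```

>>> move_arm(
  series=[0.87,0,0,0,0,0,0,0.85,0,0,0,0,0,0,0.82,0,0,0,0,0,0,0.79,0,0,0,0,0,0,0.75,0,0,0,0,0,0,0.7,0,0,0,0,0,0,0.6,0,0,0,0,0,0,0.5,0,0,0,0,0,0,0.5,0,0,0,0,0,0,0.5,0,0,0,0,0,0,0.5,0,0,0,0,0,0,0.5,0,0,0,0,0,0],
  force=20,
)

```text
time_s: 29.72
position: [0.4961, -0.0427, 0.276]
ee_rot: [-0.024, 0.024, -0.707, 0.707]
force: [-0.3, -0.0, 0.2]
gripper_width: 0.498
```

```bash
python3 - <<'E'
from h import *
print(avg(4),read_state()["gripper_width"])
c=get_calibration("wrist");im=snapshot("wrist");s1=snapshot("scene");cv2.imwrite("pics/s14.png",s1[:,:,::-1]);cv2.imwrite("pics/w14.png",im[:,:,::-1])
g=cv2.cvtColor(im,cv2.COLOR_RGB2GRAY)
for v in(200,240,250):print(v,g[v,180:330:3])
E
```

```text
(array([0.03, 0.04, 0.14]), array([0.63, 0.04, 0.31]), array([ 0.004, -0.007,  0.017]), array([ 0.4961, -0.0427,  0.276 ]), 29.8667) 0.5013158274477025
200 [199 205 208 203 197 198 194 197 206 211 205 200 199 204 206 197 195 202
 211 210 187 188 176 148 114 187 210 211 205 201 208 211 200 202 203 202
 204 205 203 199 202 212 211 208 207 211 214 210 207 210]
240 [202 204 197 200 107 100 100  93  74 178 206 210 211 206 203 203 198 196
 127  56  60  90  97  95  84  59  58 127 203 205 208 204 201 203 205 209
 209 208 208 198  83  82 102 102 101 165 205 207 207 202]
250 [107 103 104  88  89  88  72  56  55 114 204 202 203 201 208 207 203 198
  66  55  54  55  54  56  54  56  56 101 209 210 206 210 209 208 210 203
 199 202 205 193  61  60  62  89  89  89  94 102  99 145]
```

>>> move_arm(
  series=[0.5,8,0,0,0,0,0,0.5,15,0,0,0,0,0,0.5,20,0,0,0,0,0,0.5,20,0,0,0,0,0,0.5,20,0,0,0,0,0,0.5,10,0,0,0,0,0,0.5,0,0,0,0,0,0,0.5,0,0,0,0,0,0,0.5,0,0,0,0,0,0,0.5,0,0,0,0,0,0,0.5,0,0,0,0,0,0,0.5,0,0,0,0,0,0,0.5,0,0,0,0,0,0,0.5,0,0,0,0,0,0,0.5,0,0,0,0,0,0,0.5,0,0,0,0,0,0,0.5,0,0,0,0,0,0,0.5,0,0,0,0,0,0,0.5,0,0,0,0,0,0,0.5,0,0,0,0,0,0],
)

```text
time_s: 31.63
position: [0.4033, -0.0489, 0.276]
ee_rot: [-0.024, 0.024, -0.707, 0.707]
force: [-0.1, 0.9, -0.4]
gripper_width: 0.502
```

```bash
python3 - <<'E'
from h import *
a=snapshot("scene")
for i in range(8):snapshot("wrist")
b=snapshot("scene");im=snapshot("wrist")
d=np.abs(a.astype(int)-b.astype(int)).max(2)[130:240,215:285];print("moving px",(d>40).sum(),read_state()["force"],read_state()["time_s"])
s0=cv2.imread("pics/scene0.png")[:,:,::-1].astype(int)
for n,(u0,u1,v0,v1) in dict(meter=(118,185,245,300),brass=(388,415,252,285),driver=(226,238,186,200)).items():
    print(n,(np.abs(b.astype(int)-s0).max(2)[v0:v1,u0:u1]>50).sum())
cv2.imwrite("pics/m15.png",np.hstack([crop(im[:,:,::-1],150,0,200,290,2),crop(b[:,:,::-1],215,140,66,97,6)[:580]]))
E
```

```text
moving px 1 [-0.21399376  0.9373039   0.46235494] 32.1833
meter 65
brass 0
driver 0
```

```bash
python3 - <<'E'
from h import *
b=cv2.imread("pics/m15.png")
sc=snapshot("scene").astype(int);s0=cv2.imread("pics/scene0.png")[:,:,::-1].astype(int)
d=np.abs(sc-s0).max(2)>50
ys,xs=np.nonzero(d[245:300,118:185]);print("meter diff bbox",xs.min()+118,xs.max()+118,ys.min()+245,ys.max()+245)
# meter dark body mask centroid
for im in(s0,sc):
    g=im.sum(2)/3;m=(g[240:305,115:190]<95).astype(np.uint8);n,l,st,ce=cv2.connectedComponentsWithStats(m);i=1+st[1:,4].argmax();print(st[i],ce[i])
# weight shift since hold (phase correlation on disc region) and link bar rows
c=get_calibration("scene")
h12=cv2.imread("pics/s12.png")[:,:,::-1]
reg=(slice(200,240),slice(225,270))
gr=lambda x:cv2.cvtColor(x.astype(np.uint8),cv2.COLOR_RGB2GRAY).astype(np.float32)
print("disc shift px vs held",cv2.phaseCorrelate(gr(h12)[reg],gr(sc)[reg]))
reg=(slice(145,202),slice(235,258));print("link shift",cv2.phaseCorrelate(gr(h12)[reg],gr(sc)[reg]))
g=gr(sc).astype(int);print(g[196:236:2,240:256])
E
```

```text
meter diff bbox 161 184 254 260
[   0    8   75   56 2355] [35.92866242 35.35116773]
[   0    8   75   56 2452] [36.91680261 34.58849918]
disc shift px vs held ((1.334044720396065, 0.4203477330956531), 0.9351886177062988)
link shift ((1.2148132880115288, -0.31505116094711383), 0.16930329998334248)
[[ 66  58  18   7  40  63  72  72  50  21  29  55  68  70  66  56]
 [ 62  95 123 103  64  58  58  63  62  59  65  65  69  66  64  72]
 [ 69  65  62  59  62  66  88 113  92  63  69  68  63  63  57 120]
 [ 66  62  64  66  64  64  66  75  75  62  59  59  63  61  57 118]
 [147 147 151 148 151 120  60  93 136 145 147 145 145 145 148 147]
 [143 143 146 150 142 104  55  90 121 142 148 146 144 146 148 144]
 [148 146 144 146 132  86  62  72 103 139 151 146 146 148 142 145]
 [146 145 148 149 129  86  61  67  99 136 142 141 140 144 144 146]
 [145 142 143 147 134  99  56  63 105 136 146 148 145 141 142 142]
 [150 149 145 146 139  95  55  62  94 129 141 141 143 145 147 147]
 [146 143 143 145 136  94  61  61  93 134 150 145 145 145 145 148]
 [144 143 141 146 147 118  56  61  88 133 142 143 147 146 140 143]
 [144 143 146 147 155 119  51  66  81 128 145 142 140 143 140 145]
 [144 143 144 144 149 119  52  63  77 126 148 145 142 144 149 143]
 [148 143 144 148 152 127  67  59  74 121 144 144 148 144 145 142]
 [142 130 125 119 121 100  56  57  79 105 116 117 117 120 118 131]
 [ 55  52  52  50  53  53  80  97 105 118 118 115 113 116 118 116]
 [115 118 117 122 117 118 114 116 117 124 118 122 116 119 119 118]
 [116 118 115 116 115 117 115 117 116 113 116 115 112 116 113 113]
 [111 116 110 116 117 114 118 114 115 113 116 117 120 115 115 119]]
```

```bash
python3 -c "
from workcell import *
print(job_done())"
```

```text
the job is handed in; nothing more can be done
None
```

The link is hanging by its upper window on the beam's hook, and the weight is hanging by its hook from the link's lower window. The job was handed in at about 32 s. It reports no verdict, so everything below is from my own readings.

**Pull:** I drew the handle down in small steps. Taking the held-free reading (about -1.8 N) as the zero, the chain carried about 7.8 N, then 8.4 N, then 9.0 N. It stayed between roughly 7.7 and 9.1 N for over 3 s, including about 1.5 s at 9 N. No reading came near 15 N. Single force readings scatter by about 0.5 N, so these are averages. I then eased off to about zero hand force, opened slowly and backed 93 mm clear.

**Last checks:**
- **Still:** two scene pictures about 0.45 s apart differed by one pixel around the chain.
- **In place:** scene pixels show the hook tip in front of the link's bottom bar. Since the hold, the disc had moved only about 1.3 px sideways (roughly 3 mm) and 0.4 px vertically.
- **Released:** with the fingers open, the averaged tool force was within noise of zero.
- **Bystanders:** the brass mass showed no change and so did the part of the screwdriver I checked. The multimeter area showed 65 changed pixels, all in a thin strip that I take to be the hung link's shadow. The meter's outline box was the same, but it was cut off by the search window, so this check is weak.

**Not fully checked:**
- The final hang was checked from pixel values only, because the picture limit was reached.
- I did not measure the weight's tilt directly.
- During the pull, the force rose less per step towards the end than at first. The handle probably turned slightly in the grip.

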